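Make up two reagent kits on the laboratory bench

TASK

Make up the two kits from the stock in the middle of the bench: in the two-pocket tray put the slide box flat in the long pocket, lying along it, and stand the tall dropper bottle in the square pocket; in the three-pocket tray stand the squat jar in the middle pocket and the short dropper bottle and the square bottle in the outer pockets, one in each, whichever way round. Everything must rest on the floor of its pocket, upright and let go, and the stock that is not needed (round screw-cap bottle, specimen cup, carton) must be left standing where it is.

Things in the scene. Friction and masses are not known exactly. Their poses are not given: they have to be found in the camera images.
- tray2: Flat kit tray, metal walls, dark rubber floor, TWO pockets, 189 x 78 mm, fixed to the bench. Origin: centre of its underside; x along the row, z up. Floor 3 mm thick; walls and divider 3 mm thick with their tops 12 mm above the bench. The square pocket (68 mm along x, 72 mm along y) is centred at x = -57.5 mm, y = 0; the long pocket (112 x 72 mm) is centred at x = +35.5 mm, y = 0.
- tray3: Flat kit tray, metal walls, dark rubber floor, THREE equal pockets in a row, 216 x 78 mm, fixed to the bench. Origin: centre of its underside; x runs along the row, z up. Floor 3 mm thick, walls and dividers 3 mm thick with their tops 12 mm above the bench. Pockets are 68 mm along x by 72 mm along y, centred at x = -71, 0 and +71 mm, y = 0.
- tall_dropper: The tall dropper bottle: round amber bottle with black cap and a thin rubber teat on top, 92 mm high in all; straight glass body 34 mm in diameter up to 55 mm, cap 20 mm in diameter from 60 to 72 mm, teat 12 mm in diameter above. About 70 g. Stands upright. Its origin is the centre of its underside, z up.
- short_dropper: The short dropper bottle, same pattern but smaller: 62 mm high in all; straight amber glass body 26 mm in diameter up to 37 mm, cap 16 mm in diameter from 42 to 50 mm, teat 9 mm in diameter above. About 35 g. Stands upright. Its origin is the centre of its underside, z up.
- jar: Squat round white plastic jar, 42 mm high, body 43 mm in diameter, white ribbed lid 46 mm in diameter on the top 14 mm. About 60 g. Stands upright. Its origin is the centre of its underside, z up.
- square_bottle: Square white plastic bottle, 34 x 34 mm, body 46 mm high with vertical flat sides square to its x and y axes, black screw cap 25 mm in diameter on top, 62 mm high in all. About 60 g. Stands upright. Its origin is the centre of its underside, z up.
- slide_box: Microscope-slide box: flat closed grey plastic box lying on its broad side, 80 mm long (x), 36 mm wide (y), 26 mm high, with a paper label on top. About 80 g. Its origin is the centre of its underside, z up.
- round_bottle: Stock that stays: round amber bottle with a wide flat black screw cap (no teat), 36 mm in diameter, 72 mm high. Its origin is the centre of its underside, z up.
- specimen_cup: Stock that stays: large clear specimen cup with a white lid 62 mm in diameter, 67 mm high. Its origin is the centre of its underside, z up.
- carton: Stock that stays: small upright brown cardboard carton, 52 x 52 mm, 58 mm high. Its origin is the centre of its underside, z up.
There are look-alikes about, which are no part of the job. What is shaped like the short_dropper but purple is not meant. Leave any purple look-alike of the carton alone.

How it is judged:
At the end, for the whole second after the job is handed in: Each kit piece is in its pocket, inside the walls (15 to 24 mm of the pocket centre), on the floor (underside under 6 mm above the tray's), within 0.1 rad of upright, at rest; slide box within 0.5 rad of the tray's length; the three pieces that stay stand within 30 mm of their start (x of tall_dropper in the frame of tray2 between -0.0785 and -0.0365 m and y of tall_dropper in the frame of tray2 between -0.024 and 0.024 m and z of tall_dropper in the frame of tray2 between 0 and 0.006 m and angle between each of tall_dropper, slide_box, jar, round_bottle, specimen_cup, carton's own z axis and vertical below 0.1 rad and linear speed of each of tall_dropper, slide_box, jar below 0.02 m/s and angular speed of each of tall_dropper, slide_box, jar below 0.2 rad/s and x of slide_box in the frame of tray2 between 0.0175 and 0.0535 m and y of slide_box in the frame of tray2 between -0.024 and 0.024 m and z of slide_box in the frame of tray2 between 0 and 0.006 m and angle between the x axis of slide_box and the x axis of tray2, either way round below 0.5 rad and x of jar in the frame of tray3 between -0.015 and 0.015 m and y of jar in the frame of tray3 between -0.024 and 0.024 m and z of jar in the frame of tray3 between 0 and 0.006 m and (((x of short_dropper in the frame of tray3 between -0.095 and -0.047 m and y of short_dropper in the frame of tray3 between -0.024 and 0.024 m and z of short_dropper in the frame of tray3 between 0 and 0.006 m and angle between short_dropper's own z axis and vertical below 0.1 rad and linear speed of short_dropper below 0.02 m/s and angular speed of short_dropper below 0.2 rad/s) and (x of square_bottle in the frame of tray3 between 0.05 and 0.092 m and y of square_bottle in the frame of tray3 between -0.024 and 0.024 m and z of square_bottle in the frame of tray3 between 0 and 0.006 m and angle between square_bottle's own z axis and vertical below 0.1 rad and linear speed of square_bottle below 0.02 m/s and angular speed of square_bottle below 0.2 rad/s)) or ((x of short_dropper in the frame of tray3 between 0.047 and 0.095 m and y of short_dropper in the frame of tray3 between -0.024 and 0.024 m and z of short_dropper in the frame of tray3 between 0 and 0.006 m and angle between short_dropper's own z axis and vertical below 0.1 rad and linear speed of short_dropper below 0.02 m/s and angular speed of short_dropper below 0.2 rad/s) and (x of square_bottle in the frame of tray3 between -0.092 and -0.05 m and y of square_bottle in the frame of tray3 between -0.024 and 0.024 m and z of square_bottle in the frame of tray3 between 0 and 0.006 m and angle between square_bottle's own z axis and vertical below 0.1 rad and linear speed of square_bottle below 0.02 m/s and angular speed of square_bottle below 0.2 rad/s))) and distance of each of round_bottle, specimen_cup, carton from where it was at the start of the episode below 0.03 m); the robot touches nothing.
It fails at once if a piece of stock that stays was shifted by more than 30 mm (distance of any of round_bottle, specimen_cup, carton from where it was at the start of the episode above 0.03 m).
It fails at once if a piece of stock that stays was knocked over (angle between any of round_bottle, specimen_cup, carton's own z axis and vertical above 0.5 rad).
It also fails if it takes over 141 s, if anything falls off the work surface, if the arm or the gripper's body presses on something with over 40 N, if the wrist force passes 120 N, or if a joint passes its speed limit or range.

ROBOT

A 6-joint arm with a two-finger parallel gripper is mounted at the origin on the work surface. World frame = base frame: x ahead of the robot, y to its left, z up, the work surface at z = 0. Lengths are in m, angles in rad, forces in N, time in s.
With the tool pointing down it reaches from about 0.275 to 0.825 m from the base axis. Payload 5.2 kg.
Tool frame: the origin (TCP) lies between the finger pads; the fingertips stand ctrl.nose_length ahead of it and the grasp point (between the pads) lies 8 mm behind it (ctrl.nose_length is the distance from the TCP to the fingertips, in m); z points along the fingers, y is the line along which they close (so a half turn about z gives the same grasp; the last joint's range is limited). The gripper opens to 93 mm and grips with 3 to 60 N. Pads are 15 mm wide; open, the fingers measure 128 mm over their backs; the gripper's body (75 mm by 188 mm) begins 65 mm behind the grasp point.
Start: joints at [0.917, 0.259, 1.535, -0, 1.348, -0.203], TCP at [0.24, 0.495, 0.23] pointing down, gripper open.
Joint ranges: [-3.14, 3.14], [-0.91, 2.08], [0.19, 2.58], [-1.22, 4.36], [0.22, 2.71], [-3.12, 3.12]. Speed limits (rad/s): [2.57, 2.57, 3.14, 3.14, 3.14, 3.14].

INTERFACE

Orientations are given as a unit quaternion [x, y, z, w].
In Python, from rig import ctrl, viewer gives the robot as it stands.
- The arm moves only by the tool step_arm, never from a script. Its arguments are lists of equal length, an entry for each row: "travel": the shift along the tool's x, y, z in mm, a list of three; "rotation": the turn, a rotation vector about the tool's x, y, z in rad, a list of three; "gripper": the opening, from -1 (shut) to 1 (fully open). In form: {"travel": [[tx, ty, tz], ...], "rotation": [[ax, ay, az], ...], "gripper": [gripper, ...]}. A call has 1 to 12 rows; each row shifts and turns the commanded pose from where the row before left it, along the tool's axes as they then stand; what a row does not reach is not made up. A row lasts 1/10 s, in which the tool goes at most 50 mm and 8.59 degrees, less where a joint would pass 70% of its speed; a pose out of reach is approached as far as the arm can. A call with a gripper value outside its range is refused whole. The fingers move at their own pace and stop on an object; "force" is the grip in N (left out, the last holds). Time passes only in rows, so rows that do not move let the fingers close. It gives the time, the measured TCP pose, the force, the opening and the grip force at its end, in the units of the state.
- ctrl.sense(): the state, without advancing time (a new reading comes with each control period).
- viewer.grab_frame(name): name is "side" or "top"; returns a dict with "pixels" (384x512x3 uint8, red, green, blue), "z_map" (384x512 float32, m along the optical axis (not along the pixel's ray), 0 where there is no reading), "vfov" (degrees; the focal length in pixels is half the picture's height over the tangent of half this angle, whatever the lens; pixels are square), "cx", "cy" (the principal point, pixels), "world_to_cam" (4x4, takes a point from world to camera coordinates). Camera axes: x right, y down, z forward; pixel columns grow to the right and rows downward; lengths in m; the calibration is good to about 2 mm. A picture is of the moment at which its call begins.
- ctrl.job_done(): hands the job in; it is judged then, once.
The state is a dict: "time": time; "qpos": joint angles; "joint_velocities": joint speeds; "effort": joint torques, N m; "eef_pos": TCP position; "tool_rot": TCP orientation; "ft_force": force on the tool from outside, world axes, zero at the start; "moment": the same for the moment, N m; "finger_gap": finger opening in m; "finger_force": force on a finger pad.
Only numpy, scipy, OpenCV 4.12 (cv2) and the standard library are available. Lean on these libraries where they do the work, as an engineer would, in place of code of your own. Each camera call takes 0.05 s, during which the arm holds its last target. There are 200 camera calls.

## Working session

There is one attempt and no reset: what is moved stays moved. The work goes in short steps, Python scripts to look and compute and a tool call to move; the robot and the scene stay as the last step left them, time stands still between calls to the robot, and variables do not carry over. Pictures are saved under pics/ and viewed, at most 14 in all, crops included, and the job is handed in when it is done.

Besides the shell and the picture viewer there is one more tool, called after "Call:" in YAML: its name, and indented under it one key for each argument. step_arm: Moves the arm, as the interface text tells. Its arguments: {"type":"object","properties":{"travel":{"type":"array","items":{"type":"array","items":{"type":"number"}}},"rotation":{"type":"array","items":{"type":"array","items":{"type":"number"}}},"gripper":{"type":"array","items":{"type":"number"}},"force":{"type":"number"}},"required":["travel","rotation","gripper"]}

```bash
mkdir -p pics
cat > h.py <<'E'
import numpy as np, cv2
from rig import ctrl, viewer
def grab(n):
    f=viewer.grab_frame(n); f['f']=f['pixels'].shape[0]/2/np.tan(np.radians(f['vfov'])/2); return f
def cloud(f):
    z=f['z_map']; v,u=np.mgrid[:z.shape[0],:z.shape[1]]
    P=np.stack([(u-f['cx'])/f['f']*z,(v-f['cy'])/f['f']*z,z],-1)
    T=np.linalg.inv(f['world_to_cam']); W=P@T[:3,:3].T+T[:3,3]; W[z<=0]=np.nan; return W
def ray(f,u,v,h):
    T=np.linalg.inv(f['world_to_cam']); d=T[:3,:3]@np.array([(u-f['cx'])/f['f'],(v-f['cy'])/f['f'],1]); o=T[:3,3]
    return o+d*(h-o[2])/d[2]
def save(f,name,crop=None,s=1):
    im=f['pixels'][:,:,::-1]
    if crop: a,b,c,d=crop; im=im[b:d,a:c]
    cv2.imwrite('pics/'+name,cv2.resize(np.ascontiguousarray(im),None,fx=s,fy=s,interpolation=cv2.INTER_CUBIC))
E
python3 - <<'E'
from h import *
for n in ('top','side'):
    f=grab(n); save(f,n+'0.png',s=1.5); np.save(n+'.npy',f,allow_pickle=True)
    print(n,f['f'],f['cx'],f['cy'],np.linalg.inv(f['world_to_cam']).round(3).tolist(),(f['z_map']>0).mean())
print(ctrl.sense(),ctrl.nose_length)
E
```

```text
top 356.0970718994669 251.78484650709515 195.0171985145186 [[0.024, -0.99, 0.14, 0.434], [-1.0, -0.027, -0.014, 0.012], [0.018, -0.14, -0.99, 0.83], [0.0, 0.0, 0.0, 1.0]] 0.995941162109375
side 367.9519782696193 257.13204055416287 191.78342697259632 [[0.755, -0.486, 0.441, 0.158], [-0.656, -0.566, 0.499, -0.437], [0.007, -0.666, -0.746, 0.667], [0.0, 0.0, 0.0, 1.0]] 0.9961446126302084
{'time': 0.1, 'qpos': array([ 9.17221266e-01,  2.59262107e-01,  1.53594403e+00,  6.38667443e-06,
        1.34800417e+00, -2.02819472e-01]), 'joint_velocities': array([-2.08771618e-03, -2.19521293e-03, -2.44177399e-03, -1.25133612e-05,
       -5.85193307e-04,  7.50815305e-04]), 'effort': array([ 3.67300891e-03, -4.38200891e+01, -2.84645480e+01,  7.18945032e-02,
        3.60746880e-02, -3.83705697e-05]), 'eef_pos': array([0.23930476, 0.49469695, 0.22891703]), 'tool_rot': array([ 2.23475235e-01,  9.74709272e-01, -7.34510112e-04, -3.38683339e-04]), 'ft_force': array([-0.17301259,  0.40251273, -0.30236961]), 'moment': array([ 0.02140424, -0.0138834 ,  0.01695806]), 'finger_force': 0.0, 'finger_gap': 0.09294243435494018} 0.011
```

View pics/top0.png

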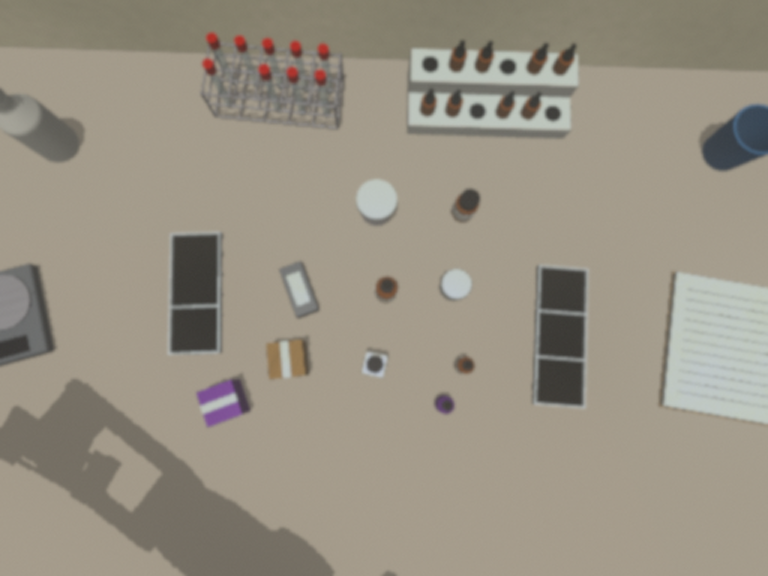

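View pics/side0.png

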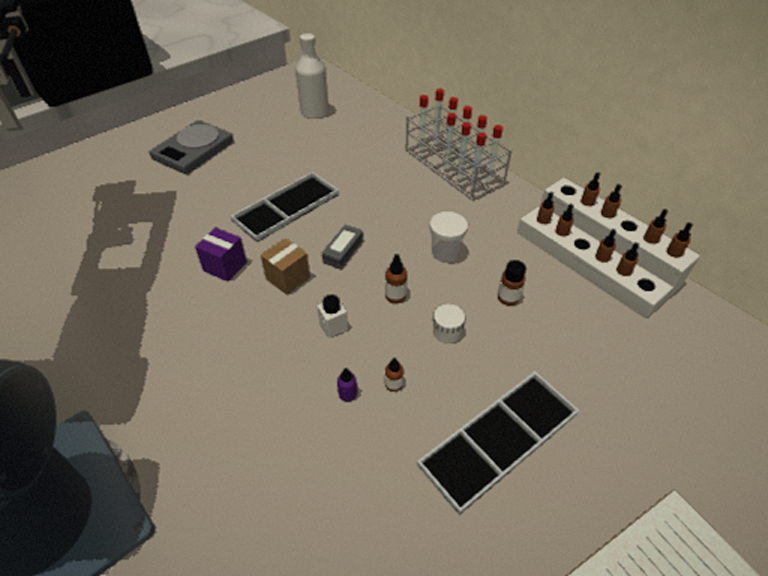

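Top view at 1.5x: tall dropper at (386,288), short dropper amber at (465,364), with its purple look-alike at (444,403). The jar is at (456,284), square bottle (375,364), slide box (299,289), brown carton (287,358) and its purple look-alike (222,402). The cup is at (377,200) and the round bottle at (467,204). tray2 is at (195,293) and tray3 at (561,336). Other amber droppers stand in the rack at the back, but the stock in the middle of the bench is what's meant.

```bash
cat > m.py <<'E'
from h import *
from scipy import ndimage
P={'tall':(386,288),'short':(465,364),'purple':(444,403),'jar':(456,284),'square':(375,364),'slide':(299,289),'carton':(287,358),'pcarton':(222,402),'cup':(377,200),'round':(467,204)}
def objs(n,f):
    W=cloud(f); m=np.nan_to_num(W[...,2])>0.008
    m&=(W[...,0]>.2)&(W[...,0]<.75)&(abs(W[...,1])<.45)
    L,k=ndimage.label(m)
    for i in range(1,k+1):
        s=L==i
        if not 40<s.sum()<6000: continue
        p=W[s]; h=np.percentile(p[:,2],98); t=p[p[:,2]>h-.006]
        r=cv2.minAreaRect((t[:,:2]*1000).astype(np.float32)); r2=cv2.minAreaRect((p[:,:2]*1000).astype(np.float32))
        v,u=np.argwhere(s).mean(0)
        print(n,'px',(round(u*1.5),round(v*1.5)),'n',s.sum(),'h',round(h*1000),'top',np.round(r[0],1),np.round(r[1]),round(r[2]),'all',np.round(r2[0],1),np.round(r2[1]),round(r2[2]), 'col',f['pixels'][s].mean(0).round())
def trays(n,f):
    W=cloud(f); g=f['pixels'].max(-1)<50
    m=g&(abs(np.nan_to_num(W[...,2],nan=1))<.012)
    m=ndimage.binary_closing(m,iterations=2)
    L,k=ndimage.label(m)
    for i in range(1,k+1):
        s=L==i
        if s.sum()<300: continue
        c=np.argwhere(s)[:,::-1]
        q=np.array([ray(f,u,v,.003)[:2] for u,v in c])*1000
        r=cv2.minAreaRect(q.astype(np.float32)); print('tray',n,(c.mean(0)*1.5).round(),np.round(r[0],1),np.round(r[1],1),round(r[2],1))
E
python3 - <<'E'
from m import *
for n in ('top','side'):
    f=np.load(n+'.npy',allow_pickle=True).item(); W=cloud(f)
    print(n,'bench z',np.nanmedian(W[...,2]),np.nanpercentile(W[...,2],[10,40,60]))
    objs(n,f); trays(n,f)
E
```

```text
top bench z -0.002157588095190177 [-0.00597921 -0.00264433 -0.00165394]
top px (375, 201) n 649 h 68 top [681.7   7.8] [61. 59.] 74 all [681.7   7.4] [61. 60.] 2 col [179. 185. 180.]
top px (465, 205) n 297 h 72 top [ 685.9 -130.8] [28. 29.] 65 all [ 683.8 -128.7] [34. 32.] 16 col [95. 86. 77.]
top px (211, 238) n 61 h 12 top [628.3 263.7] [58. 28.] 53 all [628.3 263.7] [58. 28.] 53 col [133. 135. 131.]
top px (298, 290) n 566 h 26 top [550.3 122.9] [80. 36.] 22 all [550.3 122.8] [80. 36.] 22 col [147. 150. 145.]
top px (549, 272) n 55 h 12 top [ 590.1 -267.2] [34. 68.] 36 all [ 590.1 -267.2] [34. 68.] 36 col [139. 141. 137.]
top px (455, 285) n 355 h 42 top [ 562.2 -115.7] [45. 45.] 35 all [ 561.7 -115.6] [45. 46.] 45 col [178. 184. 182.]
top px (585, 288) n 65 h 12 top [ 562.3 -324.3] [72. 16.] 10 all [ 562.3 -324.3] [72. 16.] 10 col [144. 144. 139.]
top px (385, 289) n 214 h 89 top [551.  -10.4] [9. 8.] 53 all [550.6 -10.6] [32. 32.] 1 col [107.  90.  76.]
top px (580, 347) n 114 h 13 top [ 470.9 -315.4] [135.  46.] 19 all [ 470.9 -315.4] [135.  46.] 19 col [141. 142. 138.]
top px
[... 2130 characters left out ...]
[ 441.7 -134. ] [5. 5.] 78 all [ 440.1 -136.3] [21. 26.] 38 col [81. 64. 50.]
side px (347, 384) n 223 h 61 top [ 383.5 -104.7] [6. 6.] 47 all [ 381.7 -107.3] [20. 26.] 53 col [46. 25. 54.]
side px (498, 439) n 781 h 14 top [ 492.2 -285.5] [ 79. 218.] 87 all [ 492.2 -285.5] [ 79. 218.] 87 col [144. 146. 137.]
side px (579, 568) n 49 h 14 top [ 437.1 -448.3] [ 5. 31.] 81 all [ 437.1 -448.3] [ 5. 31.] 81 col [175. 173. 153.]
tray side [285. 205.] [547.  279.8] [176.4  76.8] 3.4
tray side [537. 407.] [ 565.5 -288. ] [69.3 61.4] 87.0
tray side [500. 437.] [ 494.1 -284.2] [69.5 62.4] 87.0
tray side [460. 469.] [ 422.7 -280.5] [69.5 63.4] 86.9
tray side [103. 522.] [ 71.9 -39.6] [146.6 110.2] 60.1
```

Both views agree to about 3 mm and every size matches its description. Sizes also settle identity: the amber 62 mm dropper at (465,364) is the short one and purple (444,403) is not. I'll confirm that in one crop while the arm moves towards the slide box.

```bash
cat > plan.py <<'E'
import sys, numpy as np
from rig import ctrl
from scipy.spatial.transform import Rotation as R
# usage: plan.py x y z yaw(deg of tool y) [mm]
s=ctrl.sense(); r=R.from_quat(s['tool_rot']); M=r.as_matrix(); p=s['eef_pos']*1000
yaw=np.degrees(np.arctan2(M[1,1],M[0,1]))
print('t',round(s['time'],1),'pos',p.round(1),'yaw',round(yaw,1),'tilt z',M[:,2].round(3),'gap',round(s['finger_gap']*1000,1),'ff',round(s['finger_force'],1),'F',s['ft_force'].round(1))
if len(sys.argv)>1:
    t=np.array([float(a) for a in sys.argv[1:4]]); d=M.T@(t-p)
    print('tool travel',d.round(1),'n@40',np.ceil(np.linalg.norm(d)/40), 'rotz', round(-np.radians(float(sys.argv[4])-yaw),3))
E
python3 plan.py 551 121.5 229 112
python3 - <<'E'
from h import *
f=np.load('side.npy',allow_pickle=True).item(); save(f,'crop.png',(190,130,370,280),4)
E
```

```text
t 0.1 pos [239.3 494.7 228.9] yaw 64.2 tilt z [-0.001 -0.001 -1.   ] gap 92.9 ff 0.0 F [-0.2  0.4 -0.3]
tool travel [-4.431e+02 -2.001e+02  1.000e-01] n@40 13.0 rotz -0.835
```

View pics/crop.png

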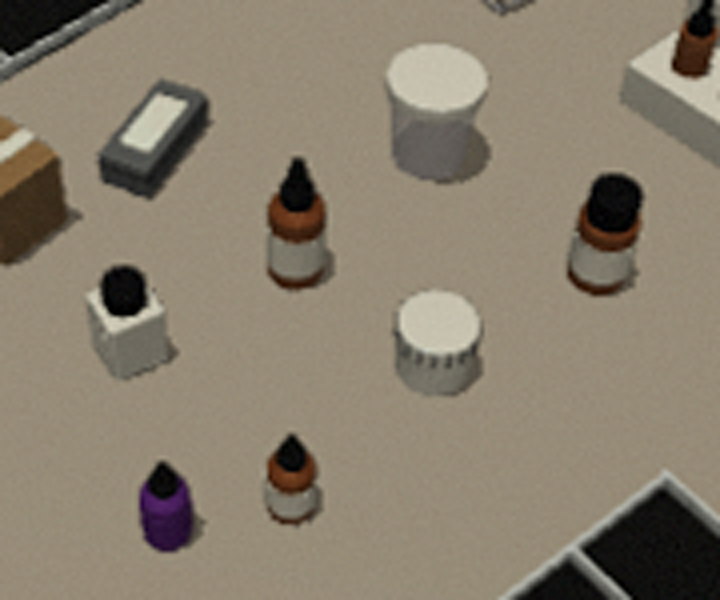

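Call:
step_arm:
  travel:
    - [-37,-16.7,0]
    - [-37,-16.7,0]
    - [-37,-16.7,0]
    - [-37,-16.7,0]
    - [-37,-16.7,0]
    - [-37,-16.7,0]
    - [-37,-16.7,0]
    - [-37,-16.7,0]
    - [-37,-16.7,0]
    - [-37,-16.7,0]
    - [-37,-16.7,0]
    - [-36,-16.7,0]
  rotation:
    - [0,0,0]
    - [0,0,0]
    - [0,0,0]
    - [0,0,0]
    - [0,0,0]
    - [0,0,0]
    - [0,0,0]
    - [0,0,0]
    - [0,0,0]
    - [0,0,0]
    - [0,0,0]
    - [0,0,0]
  gripper: [0.4,0.4,0.4,0.4,0.4,0.4,0.4,0.4,0.4,0.4,0.4,0.4]
  force: 15

```text
time: 1.3
eef_pos: [0.5517, 0.1202, 0.2292]
tool_rot: [0.224, 0.975, -0.0, -0.0]
ft_force: [1.2, 1.0, -0.5]
finger_gap: 0.065
finger_force: 0.0
```

Call:
step_arm:
  travel:
    - [0,0,0]
    - [0,0,0]
    - [0,0,0]
    - [0,0,0]
    - [0,0,0]
    - [0,0,0]
    - [0,0,0]
    - [0,0,0]
    - [0,0,0]
    - [0,0,0]
  rotation:
    - [0,0,-0.1]
    - [0,0,-0.1]
    - [0,0,-0.1]
    - [0,0,-0.1]
    - [0,0,-0.1]
    - [0,0,-0.1]
    - [0,0,-0.1]
    - [0,0,-0.1]
    - [0,0,-0.034]
    - [0,0,0]
  gripper: [0.4,0.4,0.4,0.4,0.4,0.4,0.4,0.4,0.4,0.4]

```text
time: 2.3
eef_pos: [0.5507, 0.1217, 0.2292]
tool_rot: [-0.191, 0.982, 0.0, -0.001]
ft_force: [-0.6, 0.7, 0.1]
finger_gap: 0.0652
finger_force: 0.0
```

```bash
python3 plan.py 551 121.5 23 112
```

```text
t 2.3 pos [550.7 121.7 229.2] yaw 112.0 tilt z [-0.001 -0.    -1.   ] gap 65.2 ff 0.0 F [-0.6  0.7  0.1]
tool travel [ -0.4  -0.3 206.2] n@40 6.0 rotz -0.001
```

The crop confirms it: the amber short dropper is at (292,480), purple at (165,505), and the white square bottle at (128,325). Next, descend and grip the slide box.

Call:
step_arm:
  travel:
    - [0,0,30]
    - [0,0,30]
    - [0,0,30]
    - [0,0,30]
    - [0,0,30]
    - [0,0,30]
    - [0,0,16]
    - [0,0,10]
    - [0,0,0]
    - [0,0,0]
  rotation:
    - [0,0,0]
    - [0,0,0]
    - [0,0,0]
    - [0,0,0]
    - [0,0,0]
    - [0,0,0]
    - [0,0,0]
    - [0,0,0]
    - [0,0,0]
    - [0,0,0]
  gripper: [0.4,0.4,0.4,0.4,0.4,0.4,0.4,0.4,0.4,0.4]

```text
time: 3.3
eef_pos: [0.5515, 0.1217, 0.0242]
tool_rot: [-0.19, 0.982, -0.0, 0.0]
ft_force: [-0.6, -0.4, 0.4]
finger_gap: 0.0651
finger_force: 0.0
```

Call:
step_arm:
  travel:
    - [0,0,0]
    - [0,0,0]
    - [0,0,0]
    - [0,0,0]
    - [0,0,0]
    - [0,0,0]
    - [0,0,0]
    - [0,0,0]
  rotation:
    - [0,0,0]
    - [0,0,0]
    - [0,0,0]
    - [0,0,0]
    - [0,0,0]
    - [0,0,0]
    - [0,0,0]
    - [0,0,0]
  gripper: [-0.6,-0.6,-0.6,-0.6,-0.6,-0.6,-0.6,-0.6]
  force: 15

```text
time: 4.1
eef_pos: [0.5513, 0.1217, 0.0241]
tool_rot: [-0.19, 0.982, -0.0, 0.0]
ft_force: [-0.7, 0.2, 5.6]
finger_gap: 0.0362
finger_force: 15.0
```

```bash
python3 plan.py 580.3 285.7 80 93
```

```text
t 4.1 pos [551.3 121.7  24.1] yaw 112.0 tilt z [ 0.001  0.    -1.   ] gap 36.2 ff 15.0 F [-0.7  0.2  5.6]
tool travel [-88.3 141.2 -55.9] n@40 5.0 rotz 0.331
```

Call:
step_arm:
  travel:
    - [0,0,-15]
    - [0,0,-21]
    - [0,0,-20]
    - [-14.7,23.5,0]
    - [-14.7,23.5,0]
    - [-14.7,23.5,0]
    - [-14.7,23.5,0]
    - [-14.7,23.5,0]
    - [-14.7,23.5,0]
    - [0,0,0]
  rotation:
    - [0,0,0]
    - [0,0,0]
    - [0,0,0]
    - [0,0,0]
    - [0,0,0]
    - [0,0,0]
    - [0,0,0]
    - [0,0,0]
    - [0,0,0]
    - [0,0,0]
  gripper: [-0.6,-0.6,-0.6,-0.6,-0.6,-0.6,-0.6,-0.6,-0.6,-0.6]

```text
time: 5.1
eef_pos: [0.58, 0.2886, 0.0789]
tool_rot: [-0.192, 0.981, 0.001, 0.0]
ft_force: [0.4, -0.2, -0.9]
finger_gap: 0.0358
finger_force: 15.0
```

Call:
step_arm:
  travel:
    - [0,0,0]
    - [0,0,0]
    - [0,0,0]
    - [0,0,0]
    - [0,0,0]
    - [0,0,0]
  rotation:
    - [0,0,0.08]
    - [0,0,0.08]
    - [0,0,0.08]
    - [0,0,0.09]
    - [0,0,0]
    - [0,0,0]
  gripper: [-0.6,-0.6,-0.6,-0.6,-0.6,-0.6]

```text
time: 5.7
eef_pos: [0.5799, 0.2848, 0.0793]
tool_rot: [-0.028, 1.0, -0.0, -0.0]
ft_force: [0.0, -0.1, -1.5]
finger_gap: 0.0358
finger_force: 15.0
```

```bash
python3 plan.py 580.3 285.7 27 93;python3 - <<'E'
from m import *
f=grab('top'); save(f,'t2.png',(80,130,260,260),4); objs('top',f)
E
```

```text
t 5.7 pos [579.9 284.8  79.3] yaw 93.2 tilt z [-0.001 -0.    -1.   ] gap 35.8 ff 15.0 F [ 0.  -0.1 -1.5]
tool travel [-0.5  0.9 52.3] n@40 2.0 rotz 0.003
top px (375, 201) n 645 h 67 top [681.7   8.4] [60. 61.] 65 all [681.8   7.4] [61. 60.] 2 col [190. 196. 191.]
top px (465, 205) n 296 h 72 top [ 685.2 -130.4] [28. 28.] 18 all [ 683.9 -128.6] [35. 32.] 18 col [101.  92.  82.]
top px (549, 271) n 52 h 13 top [ 593.2 -268.9] [29. 63.] 30 all [ 593.2 -268.9] [29. 63.] 30 col [148. 149. 145.]
top px (455, 285) n 354 h 42 top [ 561.7 -115.6] [44. 46.] 46 all [ 561.7 -115.5] [45. 46.] 47 col [189. 195. 193.]
top px (385, 289) n 214 h 90 top [551.4 -10.4] [9. 9.] 48 all [550.5 -10.5] [32. 31.] 4 col [114.  96.  81.]
top px (574, 306) n 75 h 13 top [ 533.5 -300.8] [41. 82.] 34 all [ 533.5 -300.8] [41. 82.] 34 col [144. 146. 142.]
top px (536, 357) n 91 h 13 top [ 457.4 -244.2] [  4. 128.] 87 all [ 457.4 -244.2] [  4. 128.] 87 col [143. 145. 142.]
top px (286, 359) n 642 h 58 top [443.1 132.4] [52. 52.] 8 all [443.2 132.3] [52. 52.] 8 col [137. 120.  95.]
top px (180, 352) n 46 h 12 top [44
[... 172 characters left out ...]
44. 145. 144.]
top px (584, 368) n 42 h 12 top [ 439.5 -318.5] [41. 16.] 18 all [ 439.5 -318.5] [41. 16.] 18 col [155. 156. 151.]
top px (464, 365) n 129 h 59 top [ 441.2 -130.6] [7. 5.] 24 all [ 441.1 -130.2] [24. 25.] 88 col [112.  95.  81.]
top px (667, 386) n 127 h 12 top [ 424.4 -443.1] [14. 75.] 89 all [ 424.4 -443.1] [14. 75.] 89 col [182. 188. 180.]
top px (221, 402) n 734 h 58 top [378.9 223. ] [52. 53.] 22 all [379.  222.9] [52. 53.] 22 col [107.  88. 114.]
top px (575, 403) n 43 h 13 top [ 388.6 -300.8] [25. 51.] 33 all [ 388.6 -300.8] [25. 51.] 33 col [165. 165. 158.]
top px (444, 405) n 130 h 60 top [ 383.3 -101.2] [6. 5.] 11 all [ 382.9 -100.7] [25. 25.] 35 col [101.  85. 102.]
```

View pics/t2.png

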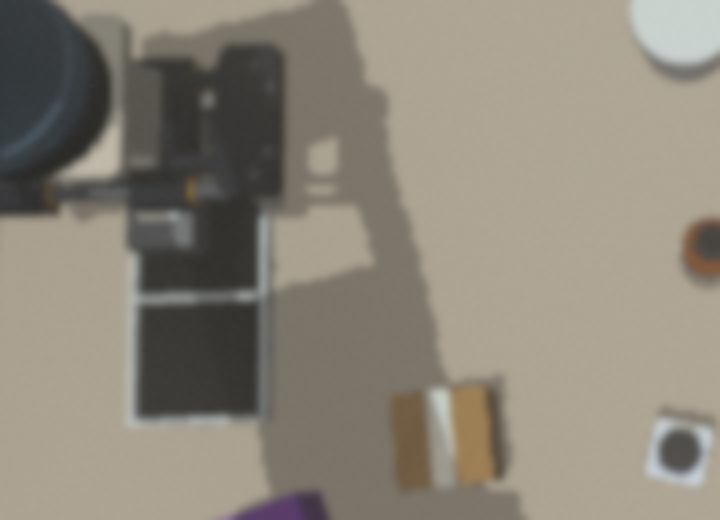

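The crop shows the box held over the upper part of tray2 (crop (165,230)). The square pocket is clear at (197,360). I'll check the tray centres from the top-view corners.

Run:
```python
from h import *
f=np.load('top.npy',allow_pickle=True).item(); g=f['pixels'].astype(int)
for n,cs in {'tray2':[(169,233),(221,232),(219,353),(168,354)],'tray3':[(538,265),(588,268),(586,408),(534,405)]}.items():
    p=np.array([ray(f,u/1.5,v/1.5,.012)[:2]*1000 for u,v in cs]); print(n,p.round(1).tolist(),p.mean(0).round(1),np.linalg.norm(np.roll(p,1,0)-p,axis=1).round(1))
# dark floors in top, per pocket
from scipy import ndimage
W=cloud(f); m=(g.max(-1)<75)&(abs(np.nan_to_num(W[...,2],nan=1))<.02); L,k=ndimage.label(m)
for i in range(1,k+1):
    c=np.argwhere(L==i)[:,::-1]
    if 250<len(c)<4000:
        q=np.array([ray(f,u,v,.003)[:2] for u,v in c])*1000; r=cv2.minAreaRect(q.astype(np.float32)); print((c.mean(0)*1.5).round(),np.round(r[0],1),np.round(r[1],1),round(r[2],1))
```

```text
tray2 [[634.6, 328.1], [638.5, 247.5], [450.8, 238.3], [447.4, 314.8]] [542.8 282.2] [187.7  80.6 188.   76.6]
tray3 [[599.9, -249.5], [597.3, -328.2], [382.0, -318.5], [384.6, -239.6]] [ 490.9 -283.9] [215.5  78.7 215.5  78.9]
[195. 270.] [580.1 287.9] [104.3  63.1] 3.8
[562. 290.] [ 563.4 -290.1] [63.7 59.5] 86.7
[194. 329.] [487.6 281.4] [60.1 64.3] 1.5
[561. 335.] [ 492.2 -285.8] [63.2 60.8] 87.4
[560. 381.] [ 421.1 -282.6] [64.3 60.9] 87.0
```

Call:
step_arm:
  travel:
    - [0,1,15]
    - [0,0,15]
    - [0,0,12]
    - [0,0,6]
    - [0,0,4]
    - [0,0,0]
    - [0,0,0]
    - [0,0,0]
    - [0,0,0]
    - [0,0,0]
    - [0,0,0]
  rotation:
    - [0,0,0]
    - [0,0,0]
    - [0,0,0]
    - [0,0,0]
    - [0,0,0]
    - [0,0,0]
    - [0,0,0]
    - [0,0,0]
    - [0,0,0]
    - [0,0,0]
    - [0,0,0]
  gripper: [-0.6,-0.6,-0.6,-0.6,-0.6,-0.6,0.2,0.2,0.2,0.2,0.2]

```text
time: 6.85
eef_pos: [0.5802, 0.2864, 0.0278]
tool_rot: [-0.027, 1.0, 0.0, 0.0]
ft_force: [-0.6, 0.3, 0.1]
finger_gap: 0.0561
finger_force: 0.0
```

Call:
step_arm:
  travel:
    - [0,0,-10]
    - [0,0,-20]
    - [0,0,-40]
    - [0,0,-40]
    - [0,0,-30]
    - [0,0,0]
  rotation:
    - [0,0,0]
    - [0,0,0]
    - [0,0,0]
    - [0,0,0.02]
    - [0,0,0.03]
    - [0,0,0]
  gripper: [0.2,0.2,0.2,0.2,0.2,0.2]

```text
time: 7.45
eef_pos: [0.5831, 0.2874, 0.1744]
tool_rot: [-0.001, 1.0, 0.002, 0.005]
ft_force: [-0.4, -0.2, -0.5]
finger_gap: 0.0556
finger_force: 0.0
```

```bash
python3 plan.py 551.2 -12 168 90
```

```text
t 7.5 pos [583.1 287.4 174.4] yaw 90.2 tilt z [ 0.011  0.003 -1.   ] gap 55.6 ff 0.0 F [-0.4 -0.2 -0.5]
tool travel [  32.7 -299.4    5.1] n@40 8.0 rotz 0.003
```

Call:
step_arm:
  travel:
    - [3,-33,0]
    - [3,-33,0]
    - [3,-33,0]
    - [3,-33,0]
    - [3,-33,0]
    - [3,-33,0]
    - [3,-33,0]
    - [3,-33,0]
    - [5,-34,0]
    - [0,0,0]
    - [0,0,0]
  rotation:
    - [0,0,0]
    - [0,0,0]
    - [0,0,0]
    - [0,0,0]
    - [0,0,0]
    - [0,0,0]
    - [0,0,0]
    - [0,0,0]
    - [0,0,0]
    - [0,0,0]
    - [0,0,0]
  gripper: [0.5,0.5,0.5,0.5,0.5,0.5,0.5,0.5,0.5,0.5,0.5]

```text
time: 8.55
eef_pos: [0.5517, -0.0121, 0.1674]
tool_rot: [-0.001, 1.0, 0.0, -0.0]
ft_force: [0.1, 1.4, 0.3]
finger_gap: 0.0699
finger_force: 0.0
```

```bash
python3 plan.py 551.2 -12 29 90
python3 - <<'E'
from m import *
f=grab('side'); objs('side',f); W=cloud(f)
E
```

```text
t 8.6 pos [551.7 -12.1 167.4] yaw 90.1 tilt z [-0.001  0.001 -1.   ] gap 69.9 ff 0.0 F [0.1 1.4 0.3]
tool travel [  0.4  -0.  138.4] n@40 4.0 rotz 0.001
side px (292, 198) n 719 h 31 top [579.6 284.1] [79. 39.] 4 all [544.7 281.8] [190.  82.] 3 col [116. 116. 108.]
side px (447, 234) n 637 h 69 top [682.4   4.6] [59. 60.] 12 all [682.3   4.2] [59. 61.] 11 col [152. 147. 134.]
side px (221, 252) n 772 h 60 top [380.5 220.3] [52. 54.] 22 all [380.5 220. ] [55. 54.] 22 col [75. 46. 85.]
side px (285, 264) n 781 h 60 top [444.9 129.8] [53. 53.] 8 all [444.8 128.8] [54. 55.] 7 col [111.  90.  63.]
side px (396, 279) n 362 h 91 top [551.4 -14.1] [7. 9.] 81 all [549.9 -17.5] [25. 33.] 49 col [84. 68. 53.]
side px (512, 281) n 412 h 74 top [ 686.1 -133.8] [29. 28.] 39 all [ 685.  -135.3] [33. 34.] 84 col [72. 61. 51.]
side px (332, 314) n 402 h 63 top [439.9   1.1] [24. 23.] 90 all [4.395e+02 2.000e-01] [35. 34.] 78 col [88. 85. 76.]
side px (448, 321) n 437 h 44 top [ 562.6 -118.6] [46. 46.] 7 all [ 562.5 -118.7] [46. 46.] 7 col [152. 148. 133.]
side px (394, 374) n 211 h 62 top [ 441.4 -133.8] [6. 6.] 57 all [ 440.  -135.9] [21. 26.] 36 col [89. 71. 55.]
side px (347, 384) n 222 h 62 top [ 383.3 -104.8] [5. 4.] 3 all [ 381.5 -107.4] [21. 26.] 52 col [52. 28. 60.]
side px (498, 439) n 789 h 14 top [ 492.7 -285.7] [ 79. 219.] 87 all [ 492.7 -285.7] [ 79. 219.] 87 col [157. 158. 149.]
side px (579, 568) n 49 h 14 top [ 436.7 -448.2] [ 5. 32.] 81 all [ 436.7 -448.2] [ 5. 32.] 81 col [189. 187. 166.]
```

Slide box is seated (top at 29 mm, centred in the pocket, 4°). Next, the tall dropper.

Call:
step_arm:
  travel:
    - [0,0,30]
    - [0,0,30]
    - [0,0,30]
    - [0,0,25]
    - [0,0,15]
    - [0,0,8]
    - [0,0,0]
    - [0,0,0]
  rotation:
    - [0,0,0]
    - [0,0,0]
    - [0,0,0]
    - [0,0,0]
    - [0,0,0]
    - [0,0,0]
    - [0,0,0]
    - [0,0,0]
  gripper: [0.5,0.5,0.5,0.5,0.5,0.5,0.5,0.5]

```text
time: 9.4
eef_pos: [0.5526, -0.0111, 0.0302]
tool_rot: [-0.002, 1.0, -0.0, 0.0]
ft_force: [0.2, 0.2, 0.1]
finger_gap: 0.0697
finger_force: 0.0
```

Call:
step_arm:
  travel:
    - [0,0,0]
    - [0,0,0]
    - [0,0,0]
    - [0,0,0]
    - [0,0,0]
    - [0,0,0]
    - [0,0,0]
    - [0,0,0]
    - [0,0,0]
  rotation:
    - [0,0,0]
    - [0,0,0]
    - [0,0,0]
    - [0,0,0]
    - [0,0,0]
    - [0,0,0]
    - [0,0,0]
    - [0,0,0]
    - [0,0,0]
  gripper: [-0.6,-0.6,-0.6,-0.6,-0.6,-0.6,-0.6,-0.6,-0.6]

```text
time: 10.3
eef_pos: [0.5521, -0.0117, 0.0298]
tool_rot: [-0.002, 1.0, -0.0, 0.0]
ft_force: [-1.0, -1.3, 3.1]
finger_gap: 0.0334
finger_force: 15.0
```

```bash
python3 plan.py 487 280.5 120 90
```

```text
t 10.3 pos [552.1 -11.7  29.8] yaw 90.2 tilt z [ 0. -0. -1.] gap 33.4 ff 15.0 F [-1.  -1.3  3.1]
tool travel [ 64.2 292.4 -90.2] n@40 8.0 rotz 0.003
```

Call:
step_arm:
  travel:
    - [0,0,-15]
    - [0,0,-25]
    - [0,0,-25]
    - [0,0,-25]
    - [8,36,0]
    - [8,36.5,0]
    - [8,36.5,0]
    - [8,36.5,0]
    - [8,36.5,0]
    - [8,36.5,0]
    - [8,37,0]
    - [8,37,0]
  rotation:
    - [0,0,0]
    - [0,0,0]
    - [0,0,0]
    - [0,0,0]
    - [0,0,0]
    - [0,0,0]
    - [0,0,0]
    - [0,0,0]
    - [0,0,0]
    - [0,0,0]
    - [0,0,0]
    - [0,0,0]
  gripper: [-0.6,-0.6,-0.6,-0.6,-0.6,-0.6,-0.6,-0.6,-0.6,-0.6,-0.6,-0.6]

```text
time: 11.5
eef_pos: [0.4864, 0.282, 0.1193]
tool_rot: [-0.002, 1.0, -0.0, -0.0]
ft_force: [0.7, -0.1, -0.9]
finger_gap: 0.0336
finger_force: 15.0
```

Call:
step_arm:
  travel:
    - [0,0,0]
    - [0,0,20]
    - [0,0,20]
  rotation:
    - [0,0,0]
    - [0,0,0]
    - [0,0,0]
  gripper: [-0.6,-0.6,-0.6]

```text
time: 11.8
eef_pos: [0.4874, 0.2807, 0.0794]
tool_rot: [-0.002, 1.0, 0.0, 0.001]
ft_force: [1.1, -0.3, -0.7]
finger_gap: 0.0335
finger_force: 15.0
```

```bash
python3 plan.py 487 280.5 33.5 90
```

```text
t 11.8 pos [487.4 280.7  79.4] yaw 90.2 tilt z [ 0.001  0.    -1.   ] gap 33.5 ff 15.0 F [ 1.1 -0.3 -0.7]
tool travel [ 0.5 -0.2 45.9] n@40 2.0 rotz 0.004
```

Call:
step_arm:
  travel:
    - [0,0,20]
    - [0,0,14]
    - [0,0,8]
    - [0,0,4]
    - [0,0,0]
    - [0,0,0]
    - [0,0,0]
    - [0,0,0]
    - [0,0,0]
    - [0,0,0]
    - [0,0,0]
  rotation:
    - [0,0,0]
    - [0,0,0]
    - [0,0,0]
    - [0,0,0]
    - [0,0,0]
    - [0,0,0]
    - [0,0,0]
    - [0,0,0]
    - [0,0,0]
    - [0,0,0]
    - [0,0,0]
  gripper: [-0.6,-0.6,-0.6,-0.6,-0.6,-0.6,0.3,0.3,0.3,0.3,0.3]

```text
time: 12.9
eef_pos: [0.4871, 0.2807, 0.0338]
tool_rot: [-0.002, 1.0, 0.0, 0.0]
ft_force: [0.5, 0.3, 0.5]
finger_gap: 0.0602
finger_force: 0.0
```

Call:
step_arm:
  travel:
    - [0,0,-10]
    - [0,0,-20]
    - [0,0,-40]
    - [0,0,-40]
    - [0,0,-30]
    - [0,0,0]
    - [0,0,0]
  rotation:
    - [0,0,0]
    - [0,0,0]
    - [0,0,0]
    - [0,0,0]
    - [0,0,0]
    - [0,0,0]
    - [0,0,0]
  gripper: [0.3,0.3,0.3,0.3,0.3,0.3,0.3]

```text
time: 13.6
eef_pos: [0.4873, 0.2808, 0.1747]
tool_rot: [-0.002, 1.0, 0.0, 0.001]
ft_force: [-0.7, -0.4, -0.6]
finger_gap: 0.0605
finger_force: 0.0
```

```bash
python3 plan.py 439.2 2.6 174 78.5
```

```text
t 13.6 pos [487.3 280.8 174.7] yaw 90.2 tilt z [ 0.002  0.001 -1.   ] gap 60.5 ff 0.0 F [-0.7 -0.4 -0.6]
tool travel [  49.  -278.     0.4] n@40 8.0 rotz 0.204
```

Call:
step_arm:
  travel:
    - [6,-35,0]
    - [6,-35,0]
    - [6,-35,0]
    - [6,-35,0]
    - [6,-34.5,0]
    - [6,-34.5,0]
    - [6,-34.5,0]
    - [6,-34.5,0]
    - [0,0,0]
    - [0,0,0]
    - [0,0,0]
    - [0,0,0]
  rotation:
    - [0,0,0]
    - [0,0,0]
    - [0,0,0]
    - [0,0,0]
    - [0,0,0]
    - [0,0,0]
    - [0,0,0]
    - [0,0,0]
    - [0,0,0.07]
    - [0,0,0.07]
    - [0,0,0.064]
    - [0,0,0]
  gripper: [0.4,0.4,0.4,0.4,0.4,0.4,0.4,0.4,0.4,0.4,0.4,0.4]

```text
time: 14.8
eef_pos: [0.4388, 0.0025, 0.1722]
tool_rot: [0.101, 0.995, 0.0, -0.002]
ft_force: [0.9, -0.5, -0.1]
finger_gap: 0.0654
finger_force: 0.0
```

```bash
python3 plan.py 439.4 2.6 26 78.5
python3 - <<'E'
from m import *
f=grab('side'); objs('side',f)
save(f,'s3.png',(130,90,300,230),4)
E
```

```text
t 14.8 pos [438.8   2.5 172.2] yaw 78.4 tilt z [-0.003  0.001 -1.   ] gap 65.4 ff 0.0 F [ 0.9 -0.5 -0.1]
tool travel [ -1.1   0.2 146.2] n@40 4.0 rotz -0.001
side px (447, 233) n 636 h 70 top [683.    4.7] [59. 60.] 50 all [682.5   4. ] [61. 60.] 50 col [165. 160. 147.]
side px (221, 252) n 777 h 60 top [380.9 220.8] [54. 55.] 22 all [380.3 220.2] [55. 56.] 22 col [76. 47. 86.]
side px (285, 264) n 775 h 60 top [444.2 129.4] [53. 54.] 8 all [444.2 129.3] [53. 54.] 8 col [111.  91.  63.]
side px (512, 281) n 408 h 74 top [ 686.9 -133.1] [30. 27.] 41 all [ 684.  -134.8] [34. 36.] 79 col [72. 62. 52.]
side px (332, 314) n 402 h 64 top [439.4   0.9] [25. 23.] 88 all [439.7   0.5] [34. 34.] 79 col [101.  98.  88.]
side px (448, 321) n 443 h 44 top [ 562.8 -118.4] [45. 46.] 13 all [ 562.8 -118.7] [45. 47.] 13 col [173. 169. 153.]
side px (394, 374) n 212 h 61 top [ 440.9 -134.2] [6. 6.] 48 all [ 440.  -136.5] [21. 25.] 41 col [88. 70. 55.]
side px (347, 384) n 220 h 61 top [ 383.3 -104.9] [6. 6.] 52 all [ 381.8 -107.3] [20. 26.] 55 col [52. 28. 60.]
side px (498, 438) n 785 h 14 top [ 492.1 -285.4] [ 79. 218.] 87 all [ 492.1 -285.4] [ 79. 218.] 87 col [158. 159. 150.]
side px (579, 568) n 49 h 14 top [ 437.5 -448.2] [ 5. 32.] 81 all [ 437.5 -448.2] [ 5. 32.] 81 col [190. 188. 167.]
```

View pics/s3.png

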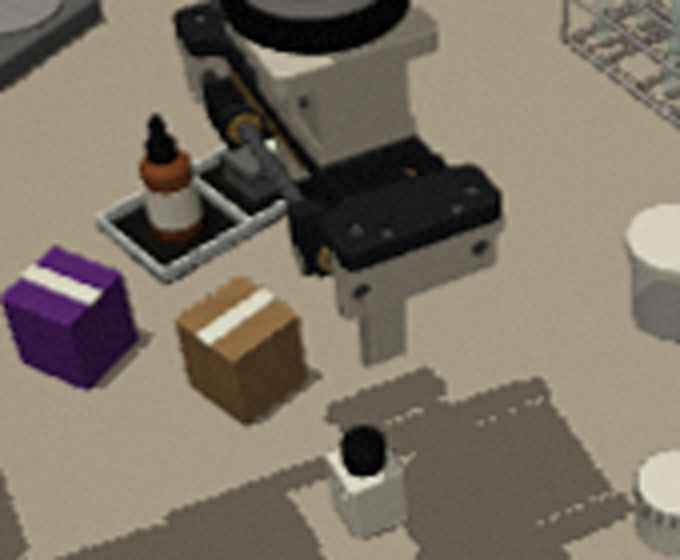

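The tall dropper stands upright in the square pocket (crop (172,190)), and the gripper is above the square bottle (367,485).

Call:
step_arm:
  travel:
    - [0,0,30]
    - [0,0,30]
    - [0,0,30]
    - [0,0,26]
    - [0,0,18]
    - [0,0,12]
    - [0,0,0]
    - [0,0,0]
  rotation:
    - [0,0,0]
    - [0,0,0]
    - [0,0,0]
    - [0,0,0]
    - [0,0,0]
    - [0,0,0]
    - [0,0,0]
    - [0,0,0]
  gripper: [0.4,0.4,0.4,0.4,0.4,0.4,0.4,0.4]

```text
time: 15.65
eef_pos: [0.4396, 0.0027, 0.0274]
tool_rot: [0.1, 0.995, 0.0, -0.001]
ft_force: [-0.0, 0.2, 0.6]
finger_gap: 0.0652
finger_force: 0.0
```

Call:
step_arm:
  travel:
    - [0,0,0]
    - [0,0,0]
    - [0,0,0]
    - [0,0,0]
    - [0,0,0]
    - [0,0,0]
    - [0,0,0]
    - [0,0,0]
    - [0,0,0]
  rotation:
    - [0,0,0]
    - [0,0,0]
    - [0,0,0]
    - [0,0,0]
    - [0,0,0]
    - [0,0,0]
    - [0,0,0]
    - [0,0,0]
    - [0,0,0]
  gripper: [-0.6,-0.6,-0.6,-0.6,-0.6,-0.6,-0.6,-0.6,-0.6]

```text
time: 16.55
eef_pos: [0.4402, 0.0025, 0.028]
tool_rot: [0.1, 0.995, -0.0, 0.0]
ft_force: [-1.6, 1.3, 5.4]
finger_gap: 0.0341
finger_force: 15.0
```

```bash
python3 plan.py 562.5 -287.5 120 78.5
```

```text
t 16.6 pos [440.2   2.5  28. ] yaw 78.5 tilt z [ 0. -0. -1.] gap 34.1 ff 15.0 F [-1.6  1.3  5.4]
tool travel [-177.7 -259.7  -91.9] n@40 9.0 rotz -0.0
```

Call:
step_arm:
  travel:
    - [0,0,-15]
    - [0,0,-25]
    - [0,0,-25]
    - [0,0,-27]
    - [-22,-32.5,0]
    - [-22,-32.5,0]
    - [-22,-32.5,0]
    - [-22,-32.5,0]
    - [-22,-32.5,0]
    - [-22,-32.5,0]
    - [-22,-32.5,0]
    - [-23.5,-32,0]
  rotation:
    - [0,0,0]
    - [0,0,0]
    - [0,0,0]
    - [0,0,0]
    - [0,0,0]
    - [0,0,0]
    - [0,0,0]
    - [0,0,0]
    - [0,0,0]
    - [0,0,0]
    - [0,0,0]
    - [0,0,0]
  gripper: [-0.6,-0.6,-0.6,-0.6,-0.6,-0.6,-0.6,-0.6,-0.6,-0.6,-0.6,-0.6]

```text
time: 17.75
eef_pos: [0.5621, -0.2886, 0.1189]
tool_rot: [0.1, 0.995, 0.0, -0.001]
ft_force: [1.3, 0.5, -0.7]
finger_gap: 0.0339
finger_force: 15.0
```

Call:
step_arm:
  travel:
    - [0,0,0]
    - [0,0,20]
    - [0,0,20]
    - [0,0,0]
  rotation:
    - [0,0,0]
    - [0,0,0]
    - [0,0,0]
    - [0,0,0]
  gripper: [-0.6,-0.6,-0.6,-0.6]

```text
time: 18.15
eef_pos: [0.5598, -0.2852, 0.0762]
tool_rot: [0.1, 0.995, 0.002, -0.003]
ft_force: [-0.6, 0.4, -0.3]
finger_gap: 0.0338
finger_force: 15.0
```

```bash
python3 plan.py 562.5 -287.5 31.5 78.5
```

```text
t 18.1 pos [ 559.8 -285.2   76.2] yaw 78.5 tilt z [-0.006  0.004 -1.   ] gap 33.8 ff 15.0 F [-0.6  0.4 -0.3]
tool travel [-3.4 -1.9 44.7] n@40 2.0 rotz -0.0
```

Call:
step_arm:
  travel:
    - [0,0,20]
    - [0,0,12]
    - [0,0,6]
    - [0,0,0]
    - [0,0,0]
  rotation:
    - [0,0,0]
    - [0,0,0]
    - [0,0,0]
    - [0,0,0]
    - [0,0,0]
  gripper: [-0.6,-0.6,-0.6,-0.6,-0.6]

```text
time: 18.65
eef_pos: [0.5625, -0.2873, 0.0423]
tool_rot: [0.1, 0.995, -0.0, 0.0]
ft_force: [-0.5, 1.1, -1.0]
finger_gap: 0.034
finger_force: 15.0
```

```bash
python3 plan.py 562.5 -287.5 31.5 78.5
```

```text
t 18.6 pos [ 562.5 -287.3   42.3] yaw 78.5 tilt z [ 0.001 -0.    -1.   ] gap 34.0 ff 15.0 F [-0.5  1.1 -1. ]
tool travel [-0.1 -0.2 10.8] n@40 1.0 rotz 0.0
```

Call:
step_arm:
  travel:
    - [0,0,6]
    - [0,0,4.5]
    - [0,0,0]
    - [0,0,0]
    - [0,0,0]
    - [0,0,0]
    - [0,0,0]
    - [0,0,0]
  rotation:
    - [0,0,0]
    - [0,0,0]
    - [0,0,0]
    - [0,0,0]
    - [0,0,0]
    - [0,0,0]
    - [0,0,0]
    - [0,0,0]
  gripper: [-0.6,-0.6,-0.6,0.2,0.2,0.2,0.2,0.2]

```text
time: 19.45
eef_pos: [0.5622, -0.2872, 0.0312]
tool_rot: [0.1, 0.995, 0.0, -0.0]
ft_force: [0.4, -0.4, -0.8]
finger_gap: 0.0554
finger_force: 0.0
```

Call:
step_arm:
  travel:
    - [0,0,-10]
    - [0,0,-20]
    - [0,0,-30]
    - [0,0,-30]
    - [0,0,-10]
    - [0,0,0]
    - [0,0,0]
    - [0,0,0]
  rotation:
    - [0,0,0]
    - [0,0,0]
    - [0,0,0]
    - [0,0,0]
    - [0,0,0]
    - [0,0,-0.1]
    - [0,0,-0.1]
    - [0,0,0]
  gripper: [0.2,0.2,0.2,0.2,0.2,0.2,0.2,0.2]

```text
time: 20.25
eef_pos: [0.5619, -0.287, 0.1309]
tool_rot: [-0.0, 1.0, 0.0, -0.0]
ft_force: [0.0, 1.0, 0.4]
finger_gap: 0.0559
finger_force: 0.0
```

```bash
python3 plan.py 562.6 -117.3 132 90
```

```text
t 20.2 pos [ 561.9 -287.   130.9] yaw 90.0 tilt z [-0.  0. -1.] gap 55.9 ff 0.0 F [0.  1.  0.4]
tool travel [ -0.7 169.7  -1.1] n@40 5.0 rotz 0.0
```

Call:
step_arm:
  travel:
    - [0,34,0]
    - [0,34,0]
    - [0,34,0]
    - [-0.7,34,0]
    - [0,33.7,0]
    - [0,0,0]
    - [0,0,25]
    - [0,0,30]
    - [0,0,20]
    - [0,0,0]
    - [0,0,0]
  rotation:
    - [0,0,0]
    - [0,0,0]
    - [0,0,0]
    - [0,0,0]
    - [0,0,0]
    - [0,0,0]
    - [0,0,0]
    - [0,0,0]
    - [0,0,0]
    - [0,0,0]
    - [0,0,0]
  gripper: [0.7,0.7,0.7,0.7,0.7,0.7,0.7,0.7,0.7,0.7,0.7]

```text
time: 21.35
eef_pos: [0.563, -0.118, 0.0561]
tool_rot: [0.001, 1.0, 0.0, -0.0]
ft_force: [0.4, -0.2, 0.3]
finger_gap: 0.079
finger_force: 0.0
```

```bash
python3 plan.py 562.6 -117.3 27 90
python3 - <<'E'
from m import *
f=grab('side'); objs('side',f)
save(f,'s4.png',(230,170,410,350),3.3)
E
```

```text
t 21.4 pos [ 563.  -118.    56.1] yaw 89.9 tilt z [-0.001  0.    -1.   ] gap 79.0 ff 0.0 F [ 0.4 -0.2  0.3]
tool travel [ 0.3  0.7 29.1] n@40 1.0 rotz -0.002
side px (26, 62) n 2718 h 492 top [243.9  91.8] [15. 38.] 88 all [231.9 130.7] [70. 86.] 67 col [34. 41. 45.]
side px (284, 197) n 956 h 87 top [488. 278.] [10. 10.] 19 all [544.9 281.7] [191.  82.] 3 col [107. 102.  91.]
side px (256, 231) n 45 h 13 top [457.2 254.7] [26. 54.] 35 all [457.2 254.7] [26. 54.] 35 col [134. 135. 127.]
side px (221, 252) n 776 h 60 top [380.7 220.5] [54. 54.] 21 all [380.7 220.1] [55. 55.] 21 col [78. 48. 89.]
side px (285, 264) n 776 h 60 top [444.  129.8] [53. 56.] 6 all [444.3 130.1] [53. 56.] 8 col [115.  94.  66.]
side px (448, 321) n 440 h 44 top [ 562.9 -119.1] [45. 46.] 48 all [ 562.9 -119.2] [46. 46.] 57 col [137. 133. 119.]
side px (394, 374) n 211 h 61 top [ 440.8 -134.1] [4. 7.] 40 all [ 440.1 -136.7] [20. 25.] 43 col [90. 71. 55.]
side px (347, 384) n 221 h 62 top [ 383.2 -105. ] [6. 6.] 49 all [ 381.8 -107.2] [20. 26.] 54 col [50. 26. 60.]
side px (513, 423) n 1281 h 66 top [ 560.9 -288.7] [24. 24.] 21 all [ 492.  -285.4] [ 79. 217.] 87 col [140. 140. 130.]
side px (579, 568) n 49 h 14 top [ 437.9 -448.3] [ 5. 31.] 82 all [ 437.9 -448.3] [ 5. 31.] 82 col [195. 193. 172.]
```

View pics/s4.png

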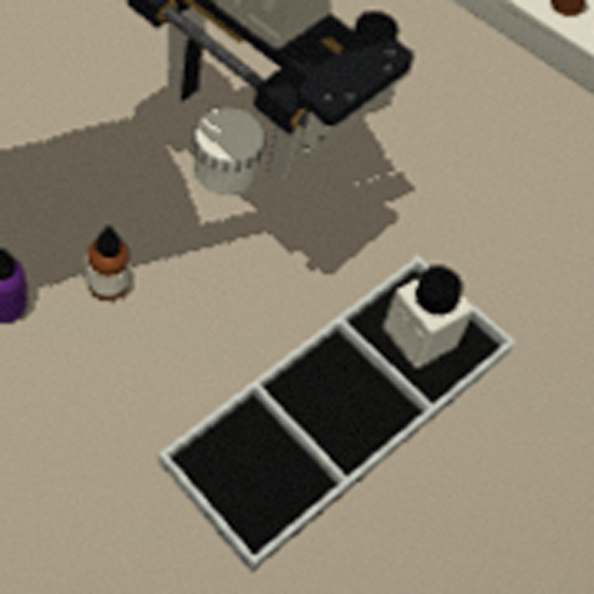

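The square bottle stands in the far pocket (crop (430,315)), height right. The gripper straddles the jar.

Call:
step_arm:
  travel:
    - [0,0.5,16]
    - [0,0,10]
    - [0,0,3]
    - [0,0,0]
    - [0,0,0]
    - [0,0,0]
    - [0,0,0]
    - [0,0,0]
    - [0,0,0]
    - [0,0,0]
    - [0,0,0]
  rotation:
    - [0,0,0]
    - [0,0,0]
    - [0,0,0]
    - [0,0,0]
    - [0,0,0]
    - [0,0,0]
    - [0,0,0]
    - [0,0,0]
    - [0,0,0]
    - [0,0,0]
    - [0,0,0]
  gripper: [0.7,0.7,0.7,0.7,-0.4,-0.4,-0.4,-0.4,-0.4,-0.4,-0.4]

```text
time: 22.5
eef_pos: [0.5631, -0.117, 0.0273]
tool_rot: [0.0, 1.0, -0.0, 0.0]
ft_force: [0.4, 0.2, 1.7]
finger_gap: 0.0457
finger_force: 15.0
```

```bash
python3 plan.py 491.5 -284 110 90
```

```text
t 22.5 pos [ 563.1 -117.    27.3] yaw 90.0 tilt z [ 0. -0. -1.] gap 45.7 ff 15.0 F [0.4 0.2 1.7]
tool travel [  71.4 -167.   -82.7] n@40 5.0 rotz -0.001
```

Call:
step_arm:
  travel:
    - [0,0,-15]
    - [0,0,-25]
    - [0,0,-25]
    - [0,0,-18]
    - [12,-28,0]
    - [12,-28,0]
    - [12,-28,0]
    - [12,-28,0]
    - [12,-28,0]
    - [11.4,-27,0]
    - [0,0,0]
    - [0,0,0]
  rotation:
    - [0,0,0]
    - [0,0,0]
    - [0,0,0]
    - [0,0,0]
    - [0,0,0]
    - [0,0,0]
    - [0,0,0]
    - [0,0,0]
    - [0,0,0]
    - [0,0,0]
    - [0,0,0]
    - [0,0,0]
  gripper: [-0.4,-0.4,-0.4,-0.4,-0.4,-0.4,-0.4,-0.4,-0.4,-0.4,-0.4,-0.4]

```text
time: 23.7
eef_pos: [0.491, -0.2842, 0.1098]
tool_rot: [0.001, 1.0, 0.0, -0.0]
ft_force: [-0.3, -0.1, -0.2]
finger_gap: 0.0456
finger_force: 15.0
```

Call:
step_arm:
  travel:
    - [0,0,20]
    - [0,0,25]
    - [0,0,16]
    - [0,0,8]
    - [0,0,0]
    - [0,0,0]
  rotation:
    - [0,0,0]
    - [0,0,0]
    - [0,0,0]
    - [0,0,0]
    - [0,0,0]
    - [0,0,0]
  gripper: [-0.4,-0.4,-0.4,-0.4,-0.4,-0.4]

```text
time: 24.3
eef_pos: [0.4921, -0.2837, 0.0417]
tool_rot: [0.0, 1.0, -0.0, 0.0]
ft_force: [-0.6, -0.1, -0.3]
finger_gap: 0.0455
finger_force: 15.0
```

```bash
python3 plan.py 491.5 -284 30.5 90
```

```text
t 24.3 pos [ 492.1 -283.7   41.7] yaw 90.0 tilt z [ 0.001 -0.    -1.   ] gap 45.5 ff 15.0 F [-0.6 -0.1 -0.3]
tool travel [ 0.6 -0.3 11.2] n@40 1.0 rotz -0.0
```

Call:
step_arm:
  travel:
    - [0,0,7]
    - [0,0,4]
    - [0,0,0]
    - [0,0,0]
    - [0,0,0]
    - [0,0,0]
    - [0,0,0]
    - [0,0,0]
  rotation:
    - [0,0,0]
    - [0,0,0]
    - [0,0,0]
    - [0,0,0]
    - [0,0,0]
    - [0,0,0]
    - [0,0,0]
    - [0,0,0]
  gripper: [-0.4,-0.4,-0.4,0.5,0.5,0.5,0.5,0.5]

```text
time: 25.1
eef_pos: [0.4915, -0.284, 0.0302]
tool_rot: [0.0, 1.0, -0.0, 0.0]
ft_force: [0.1, -0.4, 0.6]
finger_gap: 0.0693
finger_force: 0.0
```

Call:
step_arm:
  travel:
    - [0,0,-10]
    - [0,0,-20]
    - [0,0,-30]
    - [0,0,-30]
    - [0,0,-10]
    - [0,0,0]
    - [0,0,0]
  rotation:
    - [0,0,0]
    - [0,0,0]
    - [0,0,0]
    - [0,0,0]
    - [0,0,0]
    - [0,0,0]
    - [0,0,0]
  gripper: [0.5,0.5,0.5,0.5,0.5,0.5,0.5]

```text
time: 25.8
eef_pos: [0.491, -0.2835, 0.1293]
tool_rot: [0.0, 1.0, 0.0, -0.0]
ft_force: [0.1, 0.0, -0.1]
finger_gap: 0.0697
finger_force: 0.0
```

```bash
python3 plan.py 441.4 -132.3 130 90
```

```text
t 25.8 pos [ 491.  -283.5  129.3] yaw 90.0 tilt z [-0.001  0.001 -1.   ] gap 69.7 ff 0.0 F [ 0.1  0.  -0.1]
tool travel [ 49.7 151.2  -0.5] n@40 4.0 rotz -0.001
```

Call:
step_arm:
  travel:
    - [10,30,0]
    - [10,30,0]
    - [10,30,0]
    - [10,30,0]
    - [9.7,31,0]
    - [0,0,0]
    - [0,0,25]
    - [0,0,20]
    - [0,0,0]
    - [0,0,0]
  rotation:
    - [0,0,0]
    - [0,0,0]
    - [0,0,0]
    - [0,0,0]
    - [0,0,0]
    - [0,0,0]
    - [0,0,0]
    - [0,0,0]
    - [0,0,0]
    - [0,0,0]
  gripper: [0.2,0.2,0.2,0.2,0.2,0.2,0.2,0.2,0.2,0.2]

```text
time: 26.8
eef_pos: [0.4414, -0.133, 0.0844]
tool_rot: [0.001, 1.0, 0.001, -0.001]
ft_force: [0.3, -0.1, -0.1]
finger_gap: 0.0555
finger_force: 0.0
```

```bash
python3 plan.py 441.4 -132.3 23.5 90
```

```text
t 26.8 pos [ 441.4 -133.    84.4] yaw 89.9 tilt z [-0.002  0.001 -1.   ] gap 55.5 ff 0.0 F [ 0.3 -0.1 -0.1]
tool travel [-0.1  0.6 60.9] n@40 2.0 rotz -0.001
```

Call:
step_arm:
  travel:
    - [0,0.5,25]
    - [0,0,20]
    - [0,0,11]
    - [0,0,5]
    - [0,0,0]
    - [0,0,0]
  rotation:
    - [0,0,0]
    - [0,0,0]
    - [0,0,0]
    - [0,0,0]
    - [0,0,0]
    - [0,0,0]
  gripper: [0.2,0.2,0.2,0.2,0.2,0.2]

```text
time: 27.4
eef_pos: [0.4425, -0.1328, 0.0249]
tool_rot: [0.0, 1.0, -0.0, 0.001]
ft_force: [0.6, -0.4, -0.1]
finger_gap: 0.0555
finger_force: 0.0
```

Call:
step_arm:
  travel:
    - [0,0,0]
    - [0,0,0]
    - [0,0,0]
    - [0,0,0]
    - [0,0,0]
    - [0,0,0]
    - [0,0,0]
    - [0,0,0]
  rotation:
    - [0,0,0]
    - [0,0,0]
    - [0,0,0]
    - [0,0,0]
    - [0,0,0]
    - [0,0,0]
    - [0,0,0]
    - [0,0,0]
  gripper: [-0.8,-0.8,-0.8,-0.8,-0.8,-0.8,-0.8,-0.8]
  force: 12

```text
time: 28.2
eef_pos: [0.442, -0.1324, 0.0243]
tool_rot: [0.0, 1.0, -0.0, 0.0]
ft_force: [-0.4, 1.5, 2.9]
finger_gap: 0.0251
finger_force: 12.0
```

```bash
python3 plan.py 420.5 -280.5 110 90
```

```text
t 28.2 pos [ 442.  -132.4   24.3] yaw 90.0 tilt z [ 0. -0. -1.] gap 25.1 ff 12.0 F [-0.4  1.5  2.9]
tool travel [  21.4 -148.1  -85.7] n@40 5.0 rotz -0.001
```

Call:
step_arm:
  travel:
    - [0,0,-15]
    - [0,0,-25]
    - [0,0,-25]
    - [0,0,-20]
    - [4,-29,0]
    - [4,-30,0]
    - [4,-30,0]
    - [4,-30,0]
    - [5,-29,0]
    - [0,0,0]
    - [0,0,0]
  rotation:
    - [0,0,0]
    - [0,0,0]
    - [0,0,0]
    - [0,0,0]
    - [0,0,0]
    - [0,0,0]
    - [0,0,0]
    - [0,0,0]
    - [0,0,0]
    - [0,0,0]
    - [0,0,0]
  gripper: [-0.8,-0.8,-0.8,-0.8,-0.8,-0.8,-0.8,-0.8,-0.8,-0.8,-0.8]

```text
time: 29.3
eef_pos: [0.4202, -0.2804, 0.1086]
tool_rot: [0.001, 1.0, 0.001, -0.0]
ft_force: [0.3, 0.3, -0.9]
finger_gap: 0.0254
finger_force: 12.0
```

Call:
step_arm:
  travel:
    - [0,0,20]
    - [0,0,25]
    - [0,0,18]
    - [0,0,8]
    - [0,0,0]
    - [0,0,0]
  rotation:
    - [0,0,0]
    - [0,0,0]
    - [0,0,0]
    - [0,0,0]
    - [0,0,0]
    - [0,0,0]
  gripper: [-0.8,-0.8,-0.8,-0.8,-0.8,-0.8]

```text
time: 29.9
eef_pos: [0.4212, -0.2801, 0.0387]
tool_rot: [0.0, 1.0, -0.0, 0.0]
ft_force: [0.6, 0.8, -0.5]
finger_gap: 0.0258
finger_force: 12.0
```

```bash
python3 plan.py 420.5 -280.5 27.5 90
```

```text
t 29.9 pos [ 421.2 -280.1   38.7] yaw 90.0 tilt z [ 0. -0. -1.] gap 25.8 ff 12.0 F [ 0.6  0.8 -0.5]
tool travel [ 0.7 -0.4 11.2] n@40 1.0 rotz -0.0
```

Call:
step_arm:
  travel:
    - [0,0,7]
    - [0,0,4]
    - [0,0,0]
    - [0,0,0]
    - [0,0,0]
    - [0,0,0]
    - [0,0,0]
    - [0,0,0]
  rotation:
    - [0,0,0]
    - [0,0,0]
    - [0,0,0]
    - [0,0,0]
    - [0,0,0]
    - [0,0,0]
    - [0,0,0]
    - [0,0,0]
  gripper: [-0.8,-0.8,-0.8,0.1,0.1,0.1,0.1,0.1]

```text
time: 30.7
eef_pos: [0.4208, -0.2804, 0.0272]
tool_rot: [0.0, 1.0, -0.0, 0.0]
ft_force: [-0.2, -0.8, 0.7]
finger_gap: 0.0511
finger_force: 0.0
```

Call:
step_arm:
  travel:
    - [0,0,-10]
    - [0,0,-20]
    - [0,0,-30]
    - [0,0,-40]
    - [0,0,-40]
    - [0,0,-30]
    - [30,0,0]
    - [30,0,0]
    - [0,0,0]
    - [0,0,0]
  rotation:
    - [0,0,0]
    - [0,0,0]
    - [0,0,0]
    - [0,0,0]
    - [0,0,0]
    - [0,0,0]
    - [0,0,0]
    - [0,0,0]
    - [0,0,0]
    - [0,0,0]
  gripper: [0.1,0.1,0.1,0.1,0.1,0.1,0.1,0.1,0.1,0.1]

```text
time: 31.7
eef_pos: [0.3607, -0.2805, 0.198]
tool_rot: [0.001, 1.0, -0.001, 0.001]
ft_force: [0.9, -0.7, 0.3]
finger_gap: 0.0511
finger_force: 0.0
```

```bash
python3 plan.py
python3 - <<'E'
from m import *
f=grab('side'); objs('side',f)
save(f,'s5.png',s=1.5)
objs('top',grab('top'))
E
```

```text
t 31.7 pos [ 360.7 -280.5  198. ] yaw 89.9 tilt z [ 0.001 -0.001 -1.   ] gap 51.1 ff 0.0 F [ 0.9 -0.7  0.3]
side px (282, 199) n 1011 h 87 top [487.5 277. ] [10. 10.] 56 all [545.  281.3] [191.  82.] 4 col [137. 130. 119.]
side px (221, 252) n 780 h 60 top [380.2 220.9] [53. 54.] 22 all [380.  220.1] [54. 55.] 22 col [100.  61. 114.]
side px (285, 264) n 773 h 60 top [444.5 130.1] [53. 54.] 7 all [444.4 129.9] [54. 54.] 7 col [145. 119.  85.]
side px (347, 384) n 220 h 61 top [ 383.  -105.1] [6. 6.] 50 all [ 381.8 -107.5] [19. 26.] 59 col [71. 39. 82.]
side px (579, 568) n 49 h 14 top [ 437.5 -448.3] [ 5. 33.] 81 all [ 437.5 -448.3] [ 5. 33.] 81 col [231. 230. 213.]
top px (376, 201) n 648 h 68 top [682.    8.2] [61. 60.] 42 all [681.9   8.2] [61. 60.] 42 col [187. 193. 187.]
top px (465, 205) n 296 h 72 top [ 685.4 -130.4] [29. 27.] 50 all [ 683.8 -129.1] [34. 32.] 24 col [99. 90. 80.]
top px (184, 238) n 64 h 12 top [629.9 303.7] [31. 71.] 32 all [629.9 303.7] [31. 71.] 32 col [153. 153. 147.]
top px (191, 268) n 641 h 30 top [579.2 286.8] [80. 36.] 4 all [578.9 286.6] [80. 37.] 5 
[... 903 characters left out ...]
. 82.] 84 col [177. 183. 176.]
top px (535, 380) n 45 h 12 top [ 423.8 -242. ] [ 3. 61.] 89 all [ 423.8 -242. ] [ 3. 61.] 89 col [108. 110. 107.]
top px (583, 388) n 50 h 13 top [ 413.4 -312.6] [11. 64.] 86 all [ 413.4 -312.6] [11. 64.] 86 col [113. 113. 109.]
top px (562, 382) n 160 h 62 top [ 420.3 -278.2] [4. 6.] 0 all [ 420.2 -277.5] [24. 25.] 87 col [87. 72. 60.]
top px (221, 402) n 736 h 58 top [379.1 223. ] [52. 52.] 22 all [379.  222.8] [52. 53.] 22 col [138. 112. 151.]
top px (444, 405) n 130 h 59 top [ 383.3 -101.3] [6. 4.] 6 all [ 382.8 -100.7] [25. 25.] 29 col [92. 75. 95.]
top px (271, 565) n 463 h 287 top [238.4  98.6] [ 4. 10.] 4 all [221.3 118.8] [33. 70.] 8 col [62. 64. 63.]
```

View pics/s5.png

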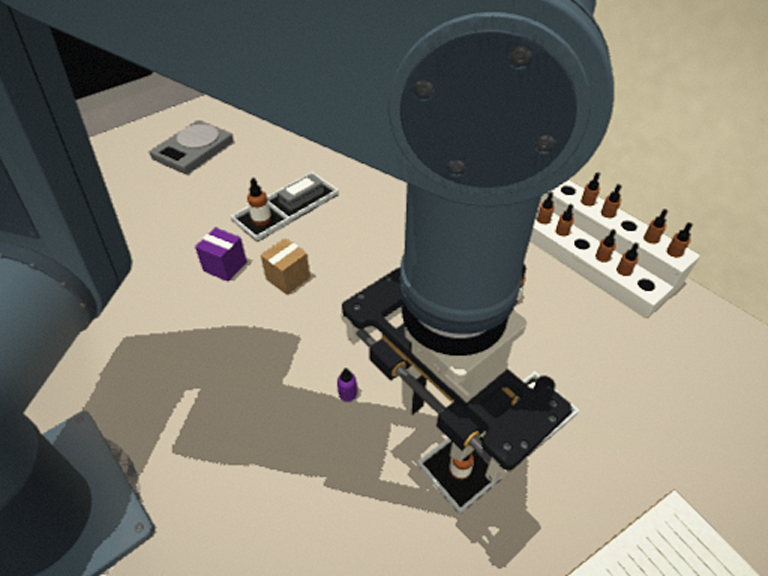

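Both kits are in place: the measured tops sit 3 mm above their bench values and every piece is within about 2 mm of its pocket centre. Cup, round bottle and carton haven't moved, and the view shows the short dropper upright at (461,463), with the gripper clear above.

```bash
python3 -c "
from rig import ctrl
print(ctrl.job_done())"
```

```text
the job is handed in; nothing more can be done
None
```

I handed the job in at 31.7 s: the last camera check showed all five pieces upright on the floor of their pockets and the unneeded stock unmoved, but the hand-in call returned no verdict.

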